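# Work a bent-ply saddle out of its form and box it

### The arm

A 7-joint arm with a two-finger parallel gripper is mounted at the origin on a cart in front of the work surface, level with it; the furniture and walls round the work are solid. World frame = base frame: x ahead of the robot, y to its left, z up, the work surface at z = 0. Lengths are in m, angles in rad, forces in N, time in s.
With the tool pointing down it reaches from about 0.425 to 0.875 m from the base axis. Payload 4.7 kg.
Tool frame: the origin (TCP) lies between the finger pads; the fingertips stand 22 mm ahead of it and the grasp point (between the pads) lies 3 mm ahead of it; z points along the fingers, y is the line along which they close (so a half turn about z gives the same grasp; the last joint's range is limited). The gripper opens to 87 mm and grips with 3 to 60 N. Pads are 19 mm wide; open, the fingers measure 117 mm over their backs; the gripper's body (75 mm by 190 mm) begins 51 mm behind the grasp point.
Start: joints at [-1.087, 0.321, -0.07, 1.45, 0.023, 1.371, -0.057], TCP at [0.294, 0.58, 0.245] pointing down, gripper open.
Joint ranges: [-2.86, 2.86], [-0.3, 2.09], [-1.38, 1.24], [0.06, 2.45], [-1.56, 4.7], [0.09, 2.05], [-2.69, 2.69]. Speed limits (rad/s): [2.57, 2.57, 3.14, 3.14, 3.14, 3.14, 3.14].

### API

Orientations are given as a rotation vector (axis times angle).
In Python, from bench import ctrl gives the robot as it stands. The module is installed in compiled form; this text tells all that it offers.
- The arm moves only by the tool send_rows, never from a script. Its argument "motion" is a list of rows, each an object with "claw": the opening, from -1 (shut) to 1 (fully open); "slide": the shift along the tool's x, y, z in mm, a list of three; "delta_rot": the turn, a rotation vector about the tool's x, y, z in rad, a list of three. In form: [{"claw": claw, "slide": [x, y, z], "delta_rot": [ax, ay, az]}, ...]. A call has 1 to 5 rows; each row is the pose to reach, as a shift and turn from the pose commanded when the call began, along the tool's axes at that moment; what a row does not reach only later rows make up. A row lasts 1/10 s, in which the tool goes at most 50 mm and 8.59 degrees, less where a joint would pass 70% of its speed; a pose out of reach is approached as far as the arm can. A call with a gripper value outside its range is refused whole. The fingers move at their own pace and stop on an object; "grip_force" is the grip in N (left out, the last holds). Time passes only in rows, so rows that repeat a pose let the fingers close. It gives the time, the measured TCP pose, the force, the opening and the grip force at its end, in the units of the state.
- ctrl.get_state(): the state, without advancing time (a new reading comes with each control period).
- ctrl.get_image(name): name is "scene" or "top" or "wrist"; returns a dict with "color" (420x560x3 uint8, blue, green, red), "fx", "fy", "cx", "cy" (pixels), "pose" (4x4, takes a point from camera to world coordinates). Camera axes: x right, y down, z forward; pixel columns grow to the right and rows downward; lengths in m; the calibration is good to about 2 mm. The wrist camera is an equidistant fisheye: a pixel r from the principal point sees the ray r / f radians off the axis. A picture is of the moment at which its call begins. There is no depth.
- ctrl.close_job(): hands the job in; it is judged then, once.
The state is a dict: "time": time; "joint_positions": joint angles; "qd": joint speeds; "joint_torque": joint torques, N m; "position": TCP position; "tool_rot": TCP orientation; "ft_force": force on the tool from outside, world axes, zero at the start; "torque": the same for the moment, N m; "grip_width": opening from 0.0 (shut) to 1.0 (fully open); "grip_force": force on a finger pad.
Only numpy, scipy, OpenCV 4.12 (cv2) and the standard library are available. Lean on these libraries where they do the work, as an engineer would, in place of code of your own. Each camera call takes 0.05 s, during which the arm holds its last target. There are 200 camera calls.

### The job

Take the bent-plywood saddle out of the hollow half of its bending form: there is no room for fingers beside or under it, so press one end down and round the curve, without forcing it, until the other end stands up far enough to be gripped, then lift it out. Lower it into the wooden box with the sliding cover and slide the cover fully shut over it. Leave the other tools where they lie.

Things in the scene. Friction and masses are not known exactly. Their poses are not given: they have to be found in the camera images.
- form: Hollow half of a ply bending form, fixed to the bench: base 112 x 216 x 12 mm, block 79 (x) x 184 (y) x 72 mm high. In its top a half-round trough 55 mm wide between side cheeks, radius 76.5 mm about its local x direction, 50 mm deep (bottom 22 mm over the bench, rim at 72 mm; wall up to 70 deg from straight down). Origin: centre of underside; y along its length.
- saddle: Bent-ply saddle, 50 mm wide, 10 mm thick, outer radius 75 mm, spanning 65 deg either side of its middle (136 mm long, 48 mm high), 50 to 105 g. It lies hollow side up in the trough, 2.5 mm from each cheek, and can slide round it; friction (0.45 to 0.75) keeps it where it is pushed, up to about 30 deg. Origin: outer face at its middle, the lowest point; x across, y lengthwise, z up.
- saddle_end_1 (a point): Middle of the saddle's end face at its +y end (10 x 50 mm face). As it starts, it lies 5 mm below the form's rim; the saddle is level in the trough.
- saddle_end_2 (a point): Middle of the saddle's end face at its -y end, like the other.
- case: Box of light wood, fixed to the bench: outside 90 (x) x 228 (y) x 80 mm, inside 72 x 210 mm, floor at 8 mm, 60 mm deep under the cover. Walls 9 mm; the one at the -y end is only 67 mm high, the cover slides out over it. Origin: centre of underside; y along its length.
- cover (a joint): Travel of the box's sliding ply cover (6 mm thick, top at 74 mm): 0 = fully shut, grows to 0.175 m (a firm stop) as it slides toward the box's -y; runs in grooves against about 1.5 N of friction and stays where it is left. Open by d, it uncovers the first d of the inside from the +y end.
- cover_bar (a point): Middle of the top of the bar across the cover by which it is pushed or pinched: 56 (x) x 14 (y) x 18 mm high, top at 92 mm above the bench, darker wood. Moves with the cover; its middle lies 22 mm from the cover's +y edge, 83 mm from the box's middle toward +y when shut. The box's end wall beyond it is 81 mm high.
- chisel_2: Chisel with a wooden handle, 276 x 25 x 25 mm, lying by the work; a bystander. Origin: centre of its underside.
- marker: Marker pen, 142 x 17 x 17 mm, lying at the front of the bench; a bystander. Origin: centre of its underside.
- tape_measure: Yellow tape measure, 90 x 73 x 38 mm; a bystander. Origin: centre of its underside.
- paint_brush: Glue brush with a wooden handle, 205 x 43 x 12 mm, at the front edge; a bystander. Origin: centre of its underside.
- try_square: Try square with a dark wooden stock, 118 x 190 x 19 mm; a bystander. Origin: centre of its underside.

How it is judged:
By the outcome, as a careful person would: the job done as asked, in the order asked, and still so for the second after the job is handed in, with the robot touching nothing.
It also fails if it takes over 67 s, if anything falls off the work surface, if the arm or the gripper's body presses on something with over 40 N, if the wrist force passes 120 N, or if a joint passes its speed limit or range.

## Working session

There is one attempt and no reset: what is moved stays moved. The work goes in short steps, Python scripts to look and compute and a tool call to move; the robot and the scene stay as the last step left them, time stands still between calls to the robot, and variables do not carry over. Pictures are saved under pics/ and viewed, at most 10 in all, crops included, and the job is handed in when it is done.

Besides the shell and the picture viewer there is one more tool, called after ">>>" by a JSON object that holds its "op" and its "data". send_rows: Moves the arm, as the interface text tells. Its arguments: {"type":"object","properties":{"motion":{"type":"array","items":{"type":"object","properties":{"claw":{"type":"number"},"slide":{"type":"array","items":{"type":"number"}},"delta_rot":{"type":"array","items":{"type":"number"}}}}},"grip_force":{"type":"number"}},"required":["motion"]}

```bash
mkdir -p pics; python3 - <<'E'
from bench import ctrl
import cv2,numpy as np,pickle
s=ctrl.get_state();print({k:np.round(v,3) for k,v in s.items()})
d={n:ctrl.get_image(n) for n in("scene","top")}
pickle.dump(d,open("im.pkl","wb"))
for n,i in d.items():
    print(n,i["fx"],i["cx"],i["cy"],np.round(i["pose"],3).tolist())
    cv2.imwrite(f"pics/{n}0.png",cv2.resize(i["color"],(784,588),interpolation=cv2.INTER_CUBIC))
E
```

```text
{'time': np.float64(0.0), 'joint_positions': array([-1.087,  0.322, -0.07 ,  1.452,  0.023,  1.371, -0.057]), 'qd': array([-0.001, -0.   ,  0.   ,  0.   ,  0.   , -0.002,  0.001]), 'joint_torque': array([ 0.0000e+00, -4.9129e+01, -4.0400e-01, -3.1253e+01, -6.4000e-02,
        4.4000e-02,  0.0000e+00]), 'position': array([0.294, 0.579, 0.243]), 'tool_rot': array([-7.310e-01, -3.055e+00,  3.000e-03]), 'ft_force': array([ 0.119, -0.082, -0.853]), 'torque': array([-0.029, -0.004,  0.007]), 'grip_force': np.float64(0.0), 'grip_width': np.float64(0.998)}
scene 403.97178864728636 284.87500125924726 204.82305612945265 [[0.687, -0.473, 0.551, -0.094], [-0.726, -0.443, 0.526, -0.706], [-0.005, -0.762, -0.648, 0.808], [0.0, 0.0, 0.0, 1.0]]
top 380.75521846840917 274.5595714191526 213.01935586085125 [[0.025, -0.998, 0.056, 0.463], [-0.999, -0.026, -0.028, -0.109], [0.03, -0.055, -0.998, 1.212], [0.0, 0.0, 0.0, 1.0]]
```

View pics/top0.png

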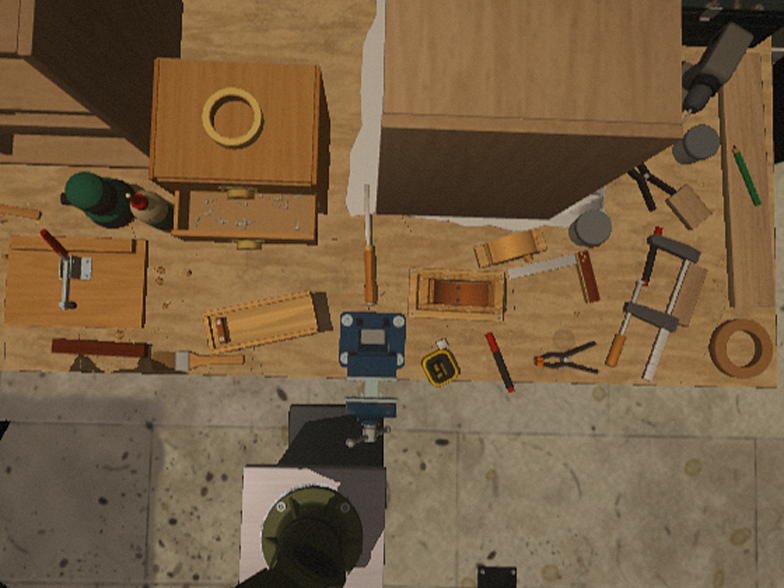

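View pics/scene0.png

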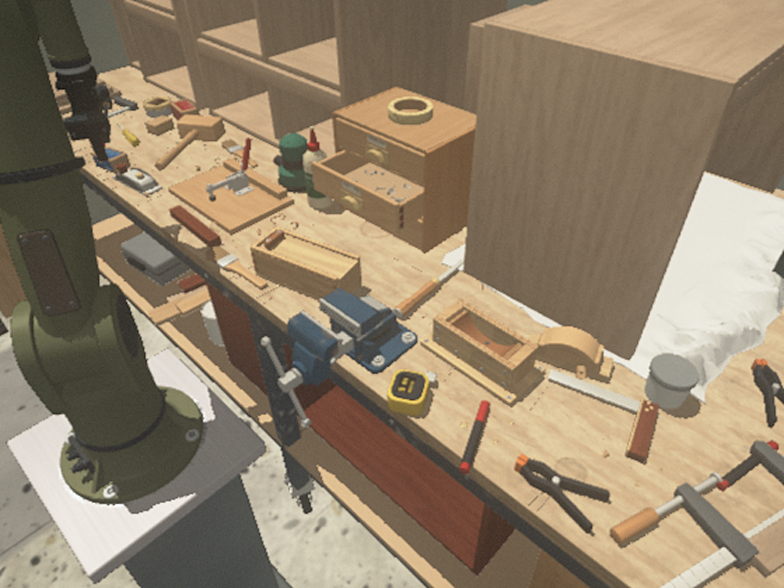

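```bash
python3 - <<'E'
import cv2,numpy as np,pickle
d=pickle.load(open("im.pkl","rb"))
t=d["top"]["color"];s=d["scene"]["color"]
R=lambda im,x0,y0,x1,y1,w,h:cv2.resize(im[y0:y1,x0:x1],(w,h),interpolation=cv2.INTER_CUBIC)
# top: box crop 140-240 x 200-260 ; form 285-370 x180-235 ; scale 8 /  stacked
a=R(t,140,200,240,258,800,464*1)
b=R(t,280,160,400,235,800,500)
cv2.imwrite("pics/c1.png",np.vstack([R(t,140,200,240,237,800,296),R(t,280,188,380,225,800,296)]))
cv2.imwrite("pics/c2.png",np.hstack([R(s,175,155,275,215,400,240),R(s,300,205,400,265,400,240)]))
cv2.imwrite("pics/c1.png",np.vstack([R(t,140,200,240,237,800,296),R(t,285,186,385,223,800,296)]))
cv2.imwrite("pics/c3.png",np.vstack([R(t,140,204,240,254,600,300),R(t,285,184,385,234,600,300)]))
E
```

```text
(no output)
```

View pics/c3.png

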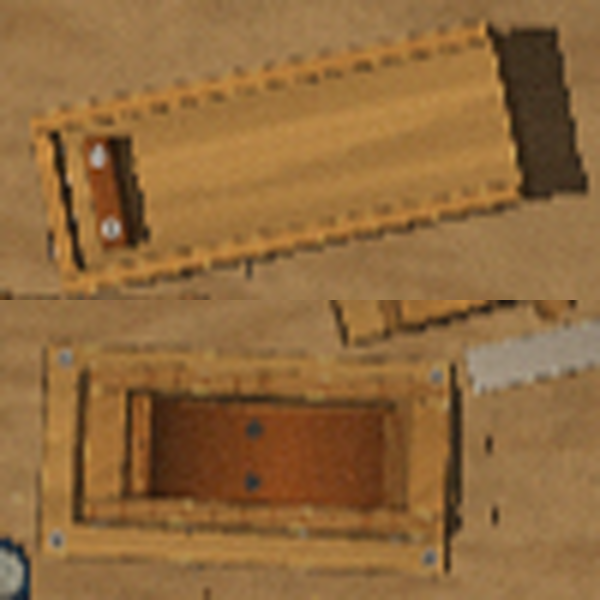

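View pics/c2.png

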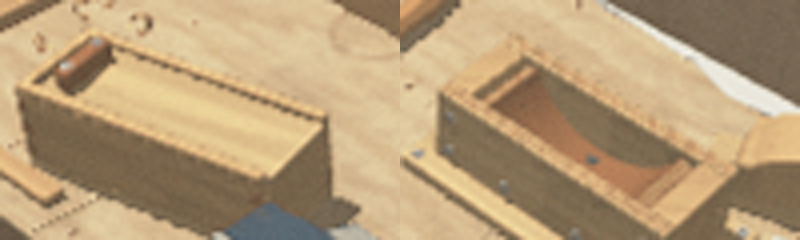

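```bash
cat > h.py <<'E'
import numpy as np,cv2,pickle
from scipy.optimize import least_squares
from scipy.spatial.transform import Rotation as Ro
def proj(im,P):
    M=np.linalg.inv(im["pose"]);q=np.atleast_2d(P)@M[:3,:3].T+M[:3,3]
    return np.c_[im["fx"]*q[:,0]/q[:,2]+im["cx"],im["fy"]*q[:,1]/q[:,2]+im["cy"]]
def ray(im,u,v,z):
    d=im["pose"][:3,:3]@[(u-im["cx"])/im["fx"],(v-im["cy"])/im["fy"],1];o=im["pose"][:3,3]
    return o+d*(z-o[2])/d[2]
def T(p,L):
    c,s=np.cos(p[2]),np.sin(p[2]);L=np.atleast_2d(L)
    return np.c_[p[0]+c*L[:,0]-s*L[:,1],p[1]+s*L[:,0]+c*L[:,1],L[:,2]]
def fit(obs,p0):
    f=lambda p:np.concatenate([(proj(im,T(p,L))-uv).ravel() for im,L,uv in obs])
    r=least_squares(f,p0,loss="soft_l1");return r.x,np.round(f(r.x).reshape(-1,2),1)
# tool helper: world waypoints -> rows relative to the pose at the start of the call
def Rt(yaw,tilt=0):  # tool down, tool y along world direction yaw (90deg=+y); tilt>0 leans tip toward +tool-y
    y=np.array([np.cos(yaw),np.sin(yaw),0]);z=np.array([0,0,-1.]);x=np.cross(y,z)
    return np.c_[x,y,z]@Ro.from_euler("x",-tilt).as_matrix()
def rows(p0,R0,wps):
    for p,R in wps:
        print(np.round(1000*R0.T@(np.array(p)-p0),1).tolist(),np.round(Ro.from_matrix(R0.T@R).as_rotvec(),3).tolist())
def cur(c):
    s=c.get_state();return np.array(s["position"]),Ro.from_rotvec(s["tool_rot"]).as_matrix(),s
E
python3 - <<'E'
from h import *
d=pickle.load(open("im.pkl","rb"));t,s=d["top"],d["scene"]
c=lambda a,b,z:np.array([[a,b,z],[-a,b,z],[a,-b,z],[-a,-b,z]])  # ++,-+,+-,--
bt=np.array([[145.5,224.3],[152,252],[221.2,208.2],[226.7,236.8]])
bs=np.array([[199.25,163.75],[179.5,177.5],[257,184.25],[242,200]])
ft=np.array([[299.2,195.3],[298.3,220.7],[360.3,195.3],[358.8,222.7]])
fs=np.array([[330,214.25],[310,227.5],[386,244],[366,264]])
B=c(.045,.114,.08);F=c(.0395,.092,.072)
for nm,L,a,b in(("box",B,bt,bs),("form",F,ft,fs)):
    for o in([(t,L,a)],[(s,L,b)],[(t,L,a),(s,L,b)]):
        p,r=fit(o,[.55,0,.0]);print(nm,np.round(p,4),r.tolist())
print("bar",ray(t,157.8,236,.092))
for n,u,v in(("vise tl",340,312),("vise tr",405,312),("vise br",405,370)):print(n,ray(t,u/1.4,v/1.4,.08)[:2],ray(t,u/1.4,v/1.4,.0)[:2])
for n,u,v in(("vise top near",325,293),("jaw",405,325)):print(n,ray(s,u/1.4,v/1.4,.09)[:2])
E
```

```text
box [0.4675 0.1178 0.2369] [[-0.2, -0.7], [-0.8, 1.6], [0.2, -0.7], [0.9, 0.4]]
box [0.471  0.1068 0.2392] [[-0.9, -1.1], [-0.0, -0.1], [2.0, -0.2], [-0.2, 1.0]]
box [0.4698 0.1146 0.2323] [[0.9, -1.7], [0.3, 0.7], [1.4, -1.3], [2.0, -0.2], [-2.4, -2.0], [-1.8, -1.2], [-0.2, -0.9], [-2.7, 0.1]]
form [ 0.5441 -0.3053  0.0029] [[-0.2, -0.6], [0.2, 0.2], [-0.6, 0.9], [0.6, -0.4]]
form [ 0.549  -0.3114 -0.0234] [[-0.8, -1.4], [-0.1, -0.5], [-0.2, 3.0], [1.1, 0.1]]
form [ 0.5462 -0.308   0.0026] [[0.7, -1.3], [1.1, -0.5], [0.3, 0.2], [1.5, -1.1], [-3.2, -1.3], [-2.0, 0.0], [-1.7, 2.2], [0.2, -0.3]]
bar [0.44903154 0.19782647 0.092     ]
vise tl [ 0.49396629 -0.04735704] [ 0.49618908 -0.04301572]
vise tr [ 0.49752001 -0.18525868] [ 0.49999401 -0.19066577]
vise br [ 0.37493365 -0.18805063] [ 0.36874189 -0.19365508]
vise top near [ 0.40549015 -0.0311235 ]
jaw [ 0.44654184 -0.20453257]
```

```bash
python3 - <<'E'
from h import *
from bench import ctrl
p,R,s=cur(ctrl)
yaw=np.pi/2+.237
rows(p,R,[((.449,.198,.22),Rt(yaw)),((.449,.198,.107),Rt(yaw))])
E
```

```text
[-310.6, -269.7, 24.1] [-0.002, -0.0, -0.707]
[-310.6, -269.5, 137.1] [-0.002, -0.0, -0.707]
```

>>> {"op": "send_rows", "data": {"motion": [{"claw":0.2,"slide":[-36,-32,3],"delta_rot":[0,0,-0.12]},{"claw":0.2,"slide":[-72,-63,6],"delta_rot":[0,0,-0.26]},{"claw":0.2,"slide":[-108,-94,9],"delta_rot":[0,0,-0.4]},{"claw":0.2,"slide":[-144,-125,12],"delta_rot":[0,0,-0.54]},{"claw":0.2,"slide":[-180,-156,15],"delta_rot":[0,0,-0.66]}]}}

```text
time: 0.6
position: [0.3845, 0.3569, 0.2291]
tool_rot: [0.307, -3.126, 0.0]
ft_force: [1.3, -0.3, 0.4]
grip_width: 0.65
grip_force: 0.0
```

>>> {"op": "send_rows", "data": {"motion": [{"claw":0.2,"slide":[0,0,0],"delta_rot":[0,0,0]}]}}

```text
time: 0.7
position: [0.3881, 0.3513, 0.229]
tool_rot: [-0.285, 3.128, -0.007]
ft_force: [-0.1, 0.7, -0.1]
grip_width: 0.616
grip_force: 0.0
```

```bash
python3 - <<'E'
from h import *
from bench import ctrl
p,R,s=cur(ctrl)
print(p,np.degrees(np.arctan2(R[1,1],R[0,1])),R[:,2])
yaw=np.pi/2+.237
rows(p,R,[((.449,.198,.22),Rt(yaw)),((.449,.198,.107),Rt(yaw))])
E
```

```text
[0.38805621 0.35134165 0.22899126] 100.41478112231806 [ 9.59147752e-04 -4.10310979e-03 -9.99991122e-01]
[-32.2, -161.8, 9.7] [-0.004, 0.0, -0.055]
[-32.2, -161.3, 122.7] [-0.004, 0.0, -0.055]
```

>>> {"op": "send_rows", "data": {"motion": [{"claw":0.2,"slide":[-8,-40,10],"delta_rot":[0,0,-0.055]},{"claw":0.2,"slide":[-16,-80,20],"delta_rot":[0,0,-0.055]},{"claw":0.2,"slide":[-24,-120,30],"delta_rot":[0,0,-0.055]},{"claw":0.2,"slide":[-32,-161,40],"delta_rot":[0,0,-0.055]},{"claw":0.2,"slide":[-32,-161,40],"delta_rot":[0,0,-0.055]}]}}

```text
time: 1.2
position: [0.4474, 0.2005, 0.188]
tool_rot: [0.369, -3.118, 0.006]
ft_force: [-0.8, 0.4, 0.7]
grip_width: 0.6
grip_force: 0.0
```

```bash
python3 - <<'E'
from h import *
from bench import ctrl
p,R,s=cur(ctrl)
print(p,np.degrees(np.arctan2(R[1,1],R[0,1])),R[:,2])
i=ctrl.get_image("wrist");print(i["fx"],i["cx"],i["cy"],np.round(i["pose"],3).tolist())
pickle.dump(i,open("w1.pkl","wb"))
cv2.imwrite("pics/w1.png",cv2.resize(i["color"],(784,588),interpolation=cv2.INTER_CUBIC))
E
```

```text
[0.44741831 0.20047155 0.18801569] 103.48111870783846 [-0.00154992 -0.00379141 -0.99999161]
325.19226210127806 277.2790620707773 208.24980229092716 [[-0.233, 0.928, 0.292, 0.367], [0.973, 0.223, 0.067, 0.182], [-0.003, 0.299, -0.954, 0.328], [0.0, 0.0, 0.0, 1.0]]
```

View pics/w1.png

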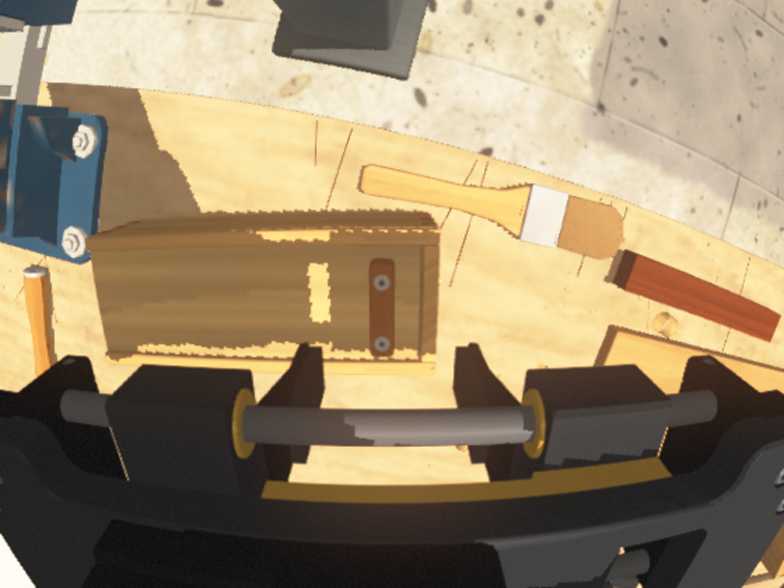

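```bash
cat >> h.py <<'E'
def fray(im,u,v,z):
    a=np.array([(u-im["cx"])/im["fx"],(v-im["cy"])/im["fy"]]);r=np.linalg.norm(a)
    d=im["pose"][:3,:3]@np.r_[np.sin(r)*a/r,np.cos(r)];o=im["pose"][:3,3]
    return o+d*(z-o[2])/d[2]
E
python3 - <<'E'
from h import *
i=pickle.load(open("w1.pkl","rb"))
for u,v,z in((382,308,.092),(370,260,.092),(394,260,.092),(394,355,.092),(370,355,.092),(440,232,.081),(436,373,.081),(108,360,.08),(92,236,.08)):print(u,v,np.round(fray(i,u/1.4,v/1.4,z),4))
from bench import ctrl
p,R,s=cur(ctrl)
rows(p,R,[((.449,.198,.107),Rt(np.pi/2+.237))])
E
```

```text
382 308 [0.4492 0.1972 0.092 ]
370 260 [0.4243 0.1847 0.092 ]
394 260 [0.4213 0.1972 0.092 ]
394 355 [0.4755 0.2104 0.092 ]
370 355 [0.4787 0.197  0.092 ]
440 232 [0.4024 0.2188 0.081 ]
436 373 [0.4866 0.2397 0.081 ]
108 360 [0.538  0.0194 0.08  ]
92 236 [0.451  0.0045 0.08  ]
[-1.1, -6.5, 81.7] [-0.001, -0.002, 0.002]
```

>>> {"op": "send_rows", "data": {"motion": [{"claw":0.0,"slide":[0,0,20],"delta_rot":[0,0,0]},{"claw":0.0,"slide":[0,0,20],"delta_rot":[0,0,0]}]}}

```text
time: 1.45
position: [0.4441, 0.2078, 0.1676]
tool_rot: [0.386, -3.114, 0.002]
ft_force: [-0.6, -0.5, -0.2]
grip_width: 0.522
grip_force: 0.0
```

```bash
python3 - <<'E'
from h import *
from bench import ctrl
p,R,s=cur(ctrl);print(p,s["qd"],s["time"])
rows(p,R,[((.449,.1975,.107),Rt(np.pi/2+.232))])
E
```

```text
[0.44408361 0.20776657 0.16762372] [-0.00483581 -0.01429977 -0.00167997 -0.03128018  0.00625834  0.032718
  0.00179873] 1.45
[-2.5, -11.1, 60.6] [-0.001, -0.004, 0.015]
```

>>> {"op": "send_rows", "data": {"motion": [{"claw":0.0,"slide":[-2.5,-11,30],"delta_rot":[0,0,0.015]},{"claw":0.0,"slide":[-2.5,-11,60],"delta_rot":[0,0,0.015]},{"claw":0.0,"slide":[-2.5,-11,60],"delta_rot":[0,0,0.015]},{"claw":0.0,"slide":[-2.5,-11,60],"delta_rot":[0,0,0.015]}]}}

```text
time: 1.85
position: [0.4508, 0.198, 0.1102]
tool_rot: [0.363, -3.12, -0.0]
ft_force: [0.4, -0.1, 0.7]
grip_width: 0.503
grip_force: 0.0
```

>>> {"op": "send_rows", "data": {"motion": [{"claw":-1,"slide":[0,0,0],"delta_rot":[0,0,0]},{"claw":-1,"slide":[0,0,0],"delta_rot":[0,0,0]},{"claw":-1,"slide":[0,0,0],"delta_rot":[0,0,0]},{"claw":-1,"slide":[0,0,0],"delta_rot":[0,0,0]},{"claw":-1,"slide":[0,0,0],"delta_rot":[0,0,0]}], "grip_force": 15}}

```text
time: 2.35
position: [0.4513, 0.1971, 0.11]
tool_rot: [-0.361, 3.12, 0.001]
ft_force: [-1.0, 0.3, 1.7]
grip_width: 0.157
grip_force: 15.0
```

>>> {"op": "send_rows", "data": {"motion": [{"claw":-1,"slide":[0,-10,0],"delta_rot":[0,0,0]},{"claw":-1,"slide":[0,-25,0],"delta_rot":[0,0,0]},{"claw":-1,"slide":[0,-45,0],"delta_rot":[0,0,0]},{"claw":-1,"slide":[0,-65,0],"delta_rot":[0,0,0]},{"claw":-1,"slide":[0,-85,0],"delta_rot":[0,0,0]}]}}

```text
time: 2.85
position: [0.4711, 0.1136, 0.11]
tool_rot: [-0.361, 3.119, 0.002]
ft_force: [0.5, 2.6, 0.9]
grip_width: 0.154
grip_force: 15.0
```

>>> {"op": "send_rows", "data": {"motion": [{"claw":-1,"slide":[0,-20,0],"delta_rot":[0,0,0]},{"claw":-1,"slide":[0,-40,0],"delta_rot":[0,0,0]},{"claw":-1,"slide":[0,-60,0],"delta_rot":[0,0,0]},{"claw":-1,"slide":[0,-75,0],"delta_rot":[0,0,0]},{"claw":-1,"slide":[0,-75,0],"delta_rot":[0,0,0]}]}}

```text
time: 3.35
position: [0.489, 0.0381, 0.11]
tool_rot: [-0.354, 3.119, -0.002]
ft_force: [2.8, -1.2, 0.5]
grip_width: 0.155
grip_force: 15.0
```

>>> {"op": "send_rows", "data": {"motion": [{"claw":-1,"slide":[0,-4,0],"delta_rot":[0,0,0]},{"claw":-1,"slide":[0,-7,0],"delta_rot":[0,0,0]},{"claw":-1,"slide":[0,-7,0],"delta_rot":[0,0,0]},{"claw":-0.3,"slide":[0,-7,0],"delta_rot":[0,0,0]},{"claw":-0.3,"slide":[0,-7,0],"delta_rot":[0,0,0]}]}}

```text
time: 3.85
position: [0.4879, 0.0341, 0.1089]
tool_rot: [0.361, -3.118, 0.001]
ft_force: [-0.2, 0.0, 0.6]
grip_width: 0.261
grip_force: 0.0
```

```bash
python3 - <<'E'
from h import *
from bench import ctrl
p,R,s=cur(ctrl);print(p,s["grip_width"],s["ft_force"])
rows(p,R,[((p[0],p[1],.24),Rt(np.pi/2+.232)),((.48,-.33,.24),Rt(np.pi/2))])
E
```

```text
[0.48790802 0.03414245 0.10887942] 0.2608358690928408 [-0.15306624  0.01834046  0.57475118]
[0.4, -0.0, -131.1] [-0.0, -0.003, -0.001]
[91.3, -352.7, -130.8] [-0.0, -0.003, 0.231]
```

>>> {"op": "send_rows", "data": {"motion": [{"claw":-0.3,"slide":[0,0,-40],"delta_rot":[0,0,0]},{"claw":-0.5,"slide":[0,0,-85],"delta_rot":[0,0,0]},{"claw":-1,"slide":[0,-40,-110],"delta_rot":[0,0,0.08]},{"claw":-1,"slide":[6,-88,-112],"delta_rot":[0,0,0.16]},{"claw":-1,"slide":[14,-137,-112],"delta_rot":[0,0,0.231]}]}}

```text
time: 4.35
position: [0.507, -0.1032, 0.2225]
tool_rot: [0.002, 3.141, 0.0]
ft_force: [1.2, -0.5, -1.0]
grip_width: 0.073
grip_force: 0.0
```

>>> {"op": "send_rows", "data": {"motion": [{"claw":-1,"slide":[5,-48,0],"delta_rot":[0,0,0]},{"claw":-1,"slide":[10,-96,0],"delta_rot":[0,0,0]},{"claw":-1,"slide":[12,-144,0],"delta_rot":[0,0,0]},{"claw":-1,"slide":[12,-190,0],"delta_rot":[0,0,0]},{"claw":-1,"slide":[12,-190,0],"delta_rot":[0,0,0]}]}}

```text
time: 4.85
position: [0.4911, -0.2998, 0.2211]
tool_rot: [-0.018, -3.138, 0.007]
ft_force: [-1.0, -0.6, 1.0]
grip_width: 0.004
grip_force: 0.0
```

```bash
python3 - <<'E'
from h import *
from bench import ctrl
p,R,s=cur(ctrl);print(p,np.degrees(np.arctan2(R[1,1],R[0,1])),s["time"])
i=ctrl.get_image("wrist");t=ctrl.get_image("top")
p,R,s=cur(ctrl);print(p)
pickle.dump((i,t),open("w2.pkl","wb"))
a=cv2.resize(i["color"],(560,420));b=cv2.resize(t["color"][180:290,140:385],(560,251),interpolation=cv2.INTER_CUBIC)
cv2.imwrite("pics/w2.png",cv2.resize(i["color"][20:320],(784,420),interpolation=cv2.INTER_CUBIC))
cv2.imwrite("pics/w2.png",np.vstack([cv2.resize(i["color"][0:300],(728,390),interpolation=cv2.INTER_CUBIC),cv2.resize(t["color"][190:260,140:382],(728,210),interpolation=cv2.INTER_CUBIC)]))
E
```

```text
[ 0.49111282 -0.29983791  0.22108287] 89.34394916730521 4.85
[ 0.49339427 -0.29306586  0.22060927]
```

View pics/w2.png

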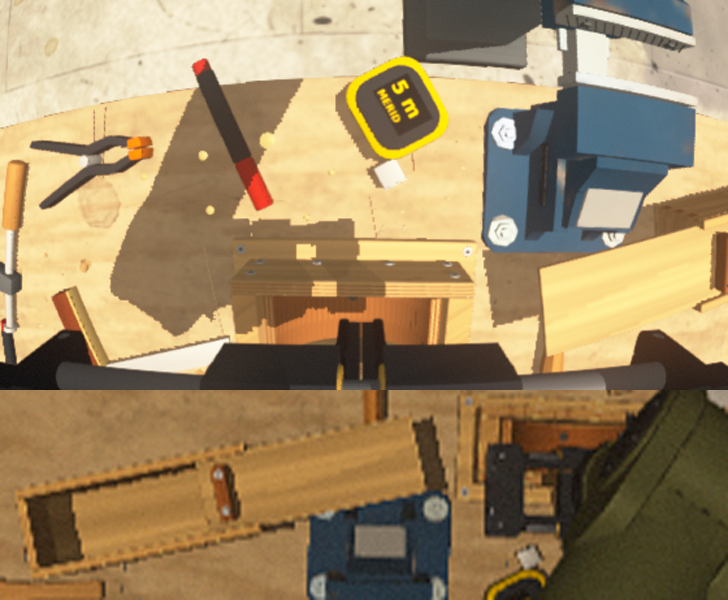

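```bash
python3 - <<'E'
from h import *
i,t=pickle.load(open("w2.pkl","rb"))
for u,v,z in((232,279,.072),(473,279,.072),(236,297,.072),(472,297,.072),(234,240,.012),(481,240,.012),(258,297,.072),(448,297,.072)):print(u,v,np.round(fray(i,u/1.3,v/1.3,z),4))
from bench import ctrl
p,R,s=cur(ctrl);print(p)
rows(p,R,[((.46,-.31,.24),Rt(np.pi/2))])
E
```

```text
232 279 [ 0.5046 -0.3962  0.072 ]
473 279 [ 0.5064 -0.2173  0.072 ]
236 297 [ 0.519  -0.3946  0.072 ]
472 297 [ 0.5206 -0.217   0.072 ]
234 240 [ 0.4886 -0.4111  0.012 ]
481 240 [ 0.491  -0.1956  0.012 ]
258 297 [ 0.5189 -0.3772  0.072 ]
448 297 [ 0.5202 -0.2356  0.072 ]
[ 0.49339427 -0.29306586  0.22060927]
[33.4, -17.0, -19.3] [0.001, -0.003, -0.004]
```

```bash
cat >> h.py <<'E'
F=np.array([.545,-.3055,-.008])
def fw(y,z,x=0): return T(F,[x/1000,y/1000,z/1000])[0]
E
python3 - <<'E'
from h import *
from bench import ctrl
p,R,s=cur(ctrl)
R2=Rt(np.pi/2-.008,np.radians(15))
rows(p,R,[(fw(-61.7,135),R2),(fw(-61.7,100),R2)])
print("after")
p2=fw(-61.7,92)
off=np.array([-2.8,22.05])
rows(p2,R2,[(fw(*(np.array([-65*np.sin(a),97-65*np.cos(a)])+off)),R2) for a in np.radians([65,62.5,60,57.5,55,52.5,50,47.5,45,42.5,40,38])])
E
```

```text
[-51.6, -74.0, 85.4] [-0.261, -0.003, 0.004]
[-51.7, -74.0, 120.4] [-0.261, -0.003, 0.004]
after
[0.0, -0.1, 0.4] [0.0, 0.0, 0.0]
[0.0, 0.4, 3.2] [0.0, 0.0, 0.0]
[0.0, 1.1, 5.9] [0.0, 0.0, 0.0]
[0.0, 1.9, 8.7] [0.0, 0.0, 0.0]
[0.0, 2.8, 11.3] [0.0, 0.0, 0.0]
[0.0, 3.8, 14.0] [0.0, 0.0, 0.0]
[0.0, 5.0, 16.6] [0.0, 0.0, 0.0]
[0.0, 6.2, 19.1] [0.0, 0.0, 0.0]
[0.0, 7.6, 21.6] [0.0, 0.0, 0.0]
[0.0, 9.1, 24.0] [0.0, 0.0, 0.0]
[0.0, 10.6, 26.4] [0.0, 0.0, 0.0]
[0.0, 12.0, 28.2] [0.0, 0.0, 0.0]
```

>>> {"op": "send_rows", "data": {"motion": [{"claw":-1,"slide":[-26,-37,30],"delta_rot":[-0.13,0,0]},{"claw":-1,"slide":[-52,-74,60],"delta_rot":[-0.261,0,0]},{"claw":-1,"slide":[-52,-74,85],"delta_rot":[-0.261,0,0]},{"claw":-1,"slide":[-52,-74,112],"delta_rot":[-0.261,0,0]},{"claw":-1,"slide":[-52,-74,112],"delta_rot":[-0.261,0,0]}], "grip_force": 15}}

```text
time: 5.45
position: [0.5448, -0.3627, 0.1035]
tool_rot: [-0.001, -3.104, -0.419]
ft_force: [-0.1, -0.1, -0.8]
grip_width: 0.007
grip_force: 0.0
```

>>> {"op": "send_rows", "data": {"motion": [{"claw":-1,"slide":[0,0,0],"delta_rot":[0,0,0]}]}}

```text
time: 5.55
position: [0.5473, -0.3641, 0.1097]
tool_rot: [0.002, -3.114, -0.412]
ft_force: [-0.5, -0.4, 0.2]
grip_width: 0.003
grip_force: 0.0
```

```bash
python3 - <<'E'
from h import *
from bench import ctrl
p,R,s=cur(ctrl);print(p-fw(0,0),s["ft_force"],s["qd"].round(3) if hasattr(s["qd"],'round') else s["qd"])
rows(p,R,[(fw(-61.7,92),Rt(np.pi/2-.008,np.radians(15)))])
i=ctrl.get_image("scene");cv2.imwrite("pics/s3.png",cv2.resize(i["color"][180:300,280:440],(800,600),interpolation=cv2.INTER_CUBIC))
E
```

```text
[ 0.00230388 -0.05861429  0.10969648] [-0.45717424 -0.41082698  0.15270102] [-0.008 -0.047  0.019 -0.028  0.001 -0.003  0.003]
[2.8, -7.6, 16.3] [0.001, -0.003, 0.009]
```

View pics/s3.png

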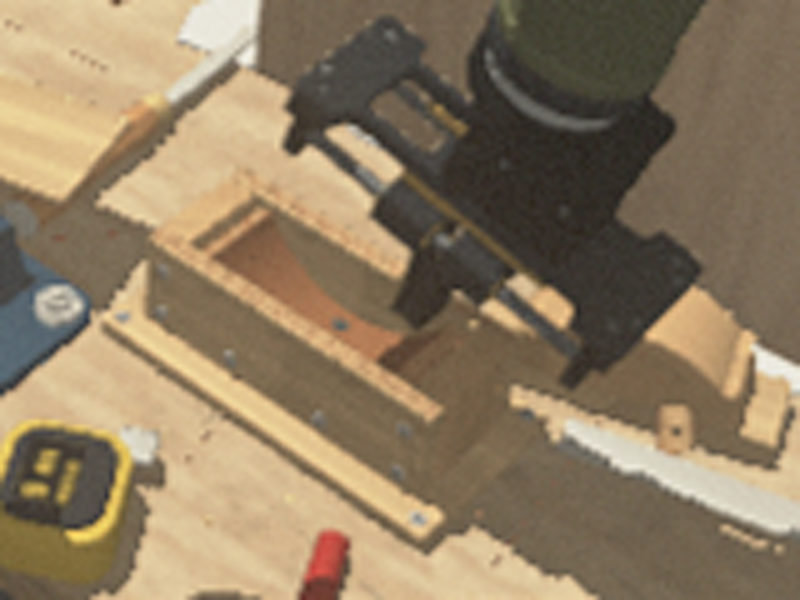

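>>> {"op": "send_rows", "data": {"motion": [{"claw":-1,"slide":[2.5,-7,8],"delta_rot":[0,0,0]},{"claw":-1,"slide":[2.5,-7,13],"delta_rot":[0,0,0]},{"claw":-1,"slide":[2.5,-7,14],"delta_rot":[0,0,0]},{"claw":-1,"slide":[2.5,-7,14],"delta_rot":[0,0,0]}]}}

```text
time: 6.0
position: [0.5443, -0.369, 0.0946]
tool_rot: [0.0, 3.114, 0.409]
ft_force: [-0.3, 0.3, -0.2]
grip_width: 0.003
grip_force: 0.0
```

```bash
python3 - <<'E'
from h import *
from bench import ctrl
p,R,s=cur(ctrl);print(p-fw(0,0),s["ft_force"])
R2=Rt(np.pi/2-.008,np.radians(15))
off=np.array([-2.8,22.05])
rows(p,R,[(fw(*(np.array([-65*np.sin(a),97-65*np.cos(a)])+off)),R2) for a in np.radians([65,60,55,50,45,40])])
E
```

```text
[-0.00069954 -0.06351558  0.09455839] [-0.3407757   0.31596066 -0.1902025 ]
[-0.2, 1.0, 3.3] [-0.0, -0.001, 0.008]
[-0.2, 2.2, 8.9] [-0.0, -0.001, 0.008]
[-0.2, 3.9, 14.3] [-0.0, -0.001, 0.008]
[-0.3, 6.1, 19.5] [-0.0, -0.001, 0.008]
[-0.3, 8.7, 24.6] [-0.0, -0.001, 0.008]
[-0.3, 11.8, 29.3] [-0.0, -0.001, 0.008]
```

>>> {"op": "send_rows", "data": {"motion": [{"claw":-1,"slide":[0,1,3.3],"delta_rot":[0,0,0]},{"claw":-1,"slide":[0,1.6,6],"delta_rot":[0,0,0]},{"claw":-1,"slide":[0,2.2,9],"delta_rot":[0,0,0]},{"claw":-1,"slide":[0,2.2,9],"delta_rot":[0,0,0]}]}}

```text
time: 6.4
position: [0.5441, -0.3646, 0.0856]
tool_rot: [-0.001, -3.114, -0.41]
ft_force: [-1.2, -0.4, 0.2]
grip_width: 0.009
grip_force: 0.1
```

```bash
python3 - <<'E'
from h import *
from bench import ctrl
p,R,s=cur(ctrl);print(p-fw(0,0),s["ft_force"])
R2=Rt(np.pi/2-.008,np.radians(15))
off=np.array([-2.8,22.05])
rows(p,R,[(fw(*(np.array([-65*np.sin(a),97-65*np.cos(a)])+off)),R2) for a in np.radians([60,55,50,45,40])])
E
```

```text
[-0.00088247 -0.05906697  0.08561759] [-1.23237708 -0.41134293  0.17070696]
[-0.4, 0.2, -0.9] [-0.0, -0.002, 0.007]
[-0.4, 1.9, 4.5] [-0.0, -0.002, 0.007]
[-0.5, 4.1, 9.7] [-0.0, -0.002, 0.007]
[-0.5, 6.7, 14.8] [-0.0, -0.002, 0.007]
[-0.5, 9.8, 19.5] [-0.0, -0.002, 0.007]
```

>>> {"op": "send_rows", "data": {"motion": [{"claw":-1,"slide":[0,1,2.2],"delta_rot":[0,0,0]},{"claw":-1,"slide":[0,2,4.5],"delta_rot":[0,0,0]},{"claw":-1,"slide":[0,3,7],"delta_rot":[0,0,0]},{"claw":-1,"slide":[0,4,9.7],"delta_rot":[0,0,0]},{"claw":-1,"slide":[0,4,9.7],"delta_rot":[0,0,0]}]}}

```text
time: 6.9
position: [0.5441, -0.3581, 0.0773]
tool_rot: [-0.001, -3.114, -0.41]
ft_force: [-0.7, -0.3, 0.3]
grip_width: 0.006
grip_force: 0.1
```

```bash
python3 - <<'E'
from h import *
from bench import ctrl
p,R,s=cur(ctrl);print(p-fw(0,0),s["ft_force"])
R2=Rt(np.pi/2-.008,np.radians(15))
off=np.array([-2.8,22.05])
rows(p,R,[(fw(*(np.array([-65*np.sin(a),97-65*np.cos(a)])+off)),R2) for a in np.radians([50,45,40,37])])
i=ctrl.get_image("scene");cv2.imwrite("pics/s4.png",cv2.resize(i["color"][190:280,290:410],(800,600),interpolation=cv2.INTER_CUBIC))
E
```

```text
[-0.0009421  -0.05257337  0.07725882] [-0.72135506 -0.27492207  0.28329616]
[-0.5, -0.0, -0.0] [-0.0, -0.002, 0.007]
[-0.6, 2.6, 5.0] [-0.0, -0.002, 0.007]
[-0.6, 5.7, 9.8] [-0.0, -0.002, 0.007]
[-0.6, 7.7, 12.5] [-0.0, -0.002, 0.007]
```

View pics/s4.png

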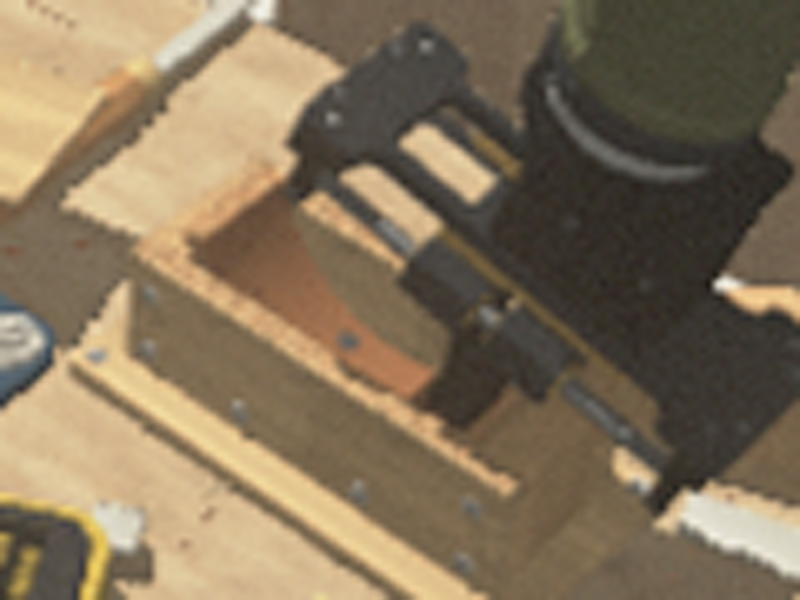

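>>> {"op": "send_rows", "data": {"motion": [{"claw":-1,"slide":[0,1.3,2.5],"delta_rot":[0,0,0]},{"claw":-1,"slide":[0,2.6,5],"delta_rot":[0,0,0]},{"claw":-1,"slide":[0,4.1,7.5],"delta_rot":[0,0,0]},{"claw":-1,"slide":[0,6,10.2],"delta_rot":[0,0,0]},{"claw":-1,"slide":[0,6,10.2],"delta_rot":[0,0,0]}]}}

```text
time: 7.45
position: [0.5441, -0.3495, 0.069]
tool_rot: [-0.0, -3.114, -0.41]
ft_force: [0.3, -0.9, 0.0]
grip_width: 0.003
grip_force: 0.2
```

```bash
python3 - <<'E'
from h import *
from bench import ctrl
p,R,s=cur(ctrl);print(p-fw(0,0),s["ft_force"])
R2=Rt(np.pi/2-.008,0)
q=fw(-45,150)
rows(p,R,[(p-R[:,2]*.06,R),(fw(-10,150),R2),(fw(20,150),R2)])
E
```

```text
[-0.00087654 -0.04395305  0.06902165] [ 0.29870494 -0.86690054  0.02971861]
[0.0, 0.0, -60.0] [0.0, 0.0, 0.0]
[-0.8, 53.8, -69.4] [0.262, -0.001, 0.008]
[-1.0, 82.7, -61.7] [0.262, -0.001, 0.008]
```

>>> {"op": "send_rows", "data": {"motion": [{"claw":-1,"slide":[0,0,-15],"delta_rot":[0,0,0]},{"claw":-0.5,"slide":[0,0,-50],"delta_rot":[0,0,0]},{"claw":0,"slide":[0,20,-75],"delta_rot":[0.1,0,0]},{"claw":0,"slide":[0,55,-80],"delta_rot":[0.2,0,0]},{"claw":0,"slide":[0,83,-75],"delta_rot":[0.262,0,0]}]}}

```text
time: 7.95
position: [0.5459, -0.2892, 0.1672]
tool_rot: [0.002, 3.135, -0.007]
ft_force: [1.3, 0.5, 0.2]
grip_width: 0.282
grip_force: 0.0
```

>>> {"op": "send_rows", "data": {"motion": [{"claw":0,"slide":[0,40,0],"delta_rot":[0,0,0]},{"claw":0,"slide":[0,40,0],"delta_rot":[0,0,0]},{"claw":0,"slide":[0,40,0],"delta_rot":[0,0,0]}]}}

```text
time: 8.25
position: [0.5449, -0.2484, 0.1645]
tool_rot: [-0.003, 3.14, -0.001]
ft_force: [-0.2, -0.9, -0.3]
grip_width: 0.482
grip_force: 0.0
```

```bash
python3 - <<'E'
from h import *
from bench import ctrl
p,R,s=cur(ctrl);print(p-fw(0,0),s["ft_force"],s["grip_width"])
rows(p,R,[(fw(69.5,97),Rt(np.pi/2-.008,0))])
E
```

```text
[-1.09997858e-04  5.70823284e-02  1.64497727e-01] [-0.16522513 -0.93279607 -0.31837381] 0.48246923713542766
[-0.6, 12.5, 67.5] [-0.001, 0.002, 0.01]
```

>>> {"op": "send_rows", "data": {"motion": [{"claw":0,"slide":[-0.6,12.5,0],"delta_rot":[0,0,0.01]},{"claw":0,"slide":[-0.6,12.5,25],"delta_rot":[0,0,0.01]},{"claw":0,"slide":[-0.6,12.5,45],"delta_rot":[0,0,0.01]},{"claw":0,"slide":[-0.6,12.5,55],"delta_rot":[0,0,0.01]},{"claw":0,"slide":[-0.6,12.5,62],"delta_rot":[0,0,0.01]}]}}

```text
time: 8.75
position: [0.5442, -0.2388, 0.1008]
tool_rot: [-0.021, -3.141, 0.003]
ft_force: [-0.4, -0.0, -0.4]
grip_width: 0.499
grip_force: 0.0
```

>>> {"op": "send_rows", "data": {"motion": [{"claw":0,"slide":[0,0,3],"delta_rot":[0,0,0]},{"claw":0,"slide":[0,0,5],"delta_rot":[0,0,0]},{"claw":0,"slide":[0,0,5],"delta_rot":[0,0,0]}]}}

```text
time: 9.05
position: [0.5452, -0.2373, 0.0967]
tool_rot: [0.017, 3.141, -0.002]
ft_force: [0.0, -0.3, 0.0]
grip_width: 0.5
grip_force: 0.0
```

```bash
python3 - <<'E'
from h import *
from bench import ctrl
p,R,s=cur(ctrl);print(p-fw(0,0),s["ft_force"],s["grip_width"])
i=ctrl.get_image("scene");cv2.imwrite("pics/s5.png",cv2.resize(i["color"][180:270,290:410],(800,600),interpolation=cv2.INTER_CUBIC))
E
```

```text
[0.00015768 0.06818215 0.09673664] [ 0.01672856 -0.33633858  0.0417681 ] 0.5001760888898978
```

View pics/s5.png

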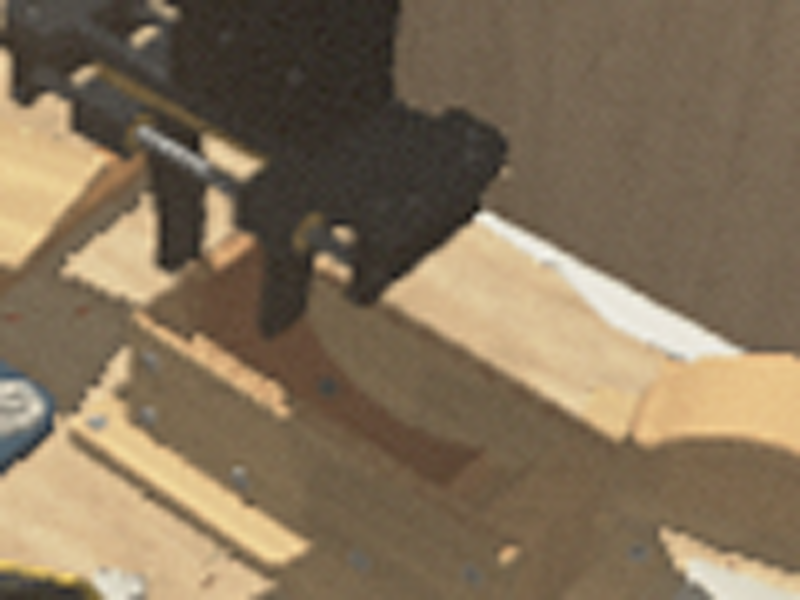

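>>> {"op": "send_rows", "data": {"motion": [{"claw":-1,"slide":[0,0,0],"delta_rot":[0,0,0]},{"claw":-1,"slide":[0,0,0],"delta_rot":[0,0,0]},{"claw":-1,"slide":[0,0,0],"delta_rot":[0,0,0]},{"claw":-1,"slide":[0,0,0],"delta_rot":[0,0,0]},{"claw":-1,"slide":[0,0,0],"delta_rot":[0,0,0]}], "grip_force": 25}}

```text
time: 9.6
position: [0.5449, -0.2393, 0.0968]
tool_rot: [0.018, 3.14, -0.008]
ft_force: [0.4, -2.5, 7.3]
grip_width: 0.141
grip_force: 23.0
```

>>> {"op": "send_rows", "data": {"motion": [{"claw":-1,"slide":[0,0,0],"delta_rot":[0,0,0]}]}}

```text
time: 9.7
position: [0.5451, -0.2393, 0.0973]
tool_rot: [0.019, 3.14, -0.006]
ft_force: [-1.4, -4.2, 4.0]
grip_width: 0.139
grip_force: 22.8
```

>>> {"op": "send_rows", "data": {"motion": [{"claw":-1,"slide":[0,0,-5],"delta_rot":[0,0,0]},{"claw":-1,"slide":[0,0,-12],"delta_rot":[0,0,0]},{"claw":-1,"slide":[0,0,-22],"delta_rot":[0,0,0]},{"claw":-1,"slide":[0,0,-35],"delta_rot":[0,0,0]},{"claw":-1,"slide":[0,0,-50],"delta_rot":[0,0,0]}]}}

```text
time: 10.2
position: [0.5448, -0.2356, 0.147]
tool_rot: [-0.015, -3.141, -0.001]
ft_force: [0.2, 1.1, -1.3]
grip_width: 0.117
grip_force: 24.5
```

>>> {"op": "send_rows", "data": {"motion": [{"claw":-1,"slide":[0,0,-20],"delta_rot":[0,0,0]},{"claw":-1,"slide":[0,0,-40],"delta_rot":[0,0,0]},{"claw":-1,"slide":[0,0,-60],"delta_rot":[0,0,0]},{"claw":-1,"slide":[0,0,-80],"delta_rot":[0,0,0]},{"claw":-1,"slide":[0,0,-80],"delta_rot":[0,0,0]}]}}

```text
time: 10.7
position: [0.5465, -0.2372, 0.2301]
tool_rot: [0.016, 3.135, -0.003]
ft_force: [-0.3, -0.5, -1.3]
grip_width: 0.117
grip_force: 24.5
```

```bash
python3 - <<'E'
from h import *
from bench import ctrl
p,R,s=cur(ctrl);print(p-fw(0,0),s["ft_force"],s["grip_width"],s["grip_force"])
i=ctrl.get_image("scene");t=ctrl.get_image("top")
cv2.imwrite("pics/s6.png",np.hstack([cv2.resize(i["color"][110:290,270:430],(400,450)),cv2.resize(t["color"][120:300,240:400],(400,450))]))
E
```

```text
[0.00154063 0.06828067 0.23010509] [-0.27539555 -0.50570852 -1.32119247] 0.11693055693278766 24.548699916049372
```

View pics/s6.png

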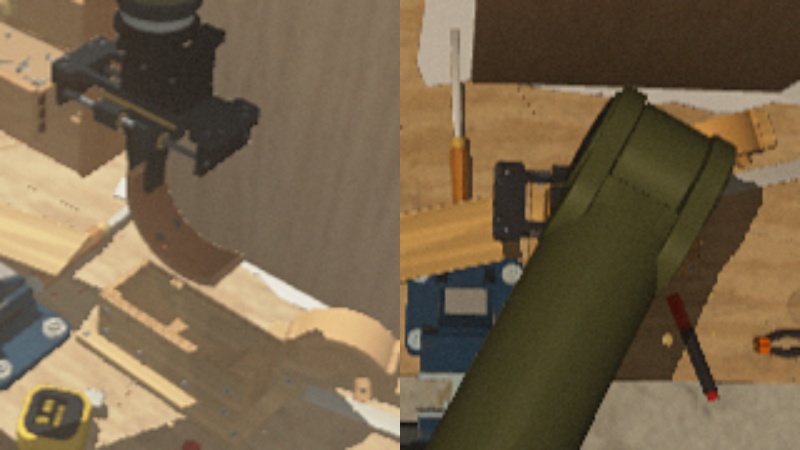

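```bash
python3 - <<'E'
from h import *
from bench import ctrl
d=pickle.load(open("im.pkl","rb"));i=d["scene"]
def rx(u,v,x):
    dd=i["pose"][:3,:3]@[(u-i["cx"])/i["fx"],(v-i["cy"])/i["fy"],1];o=i["pose"][:3,3];return o+dd*(x-o[0])/dd[0]
print(rx(270+226/2.5,110+271/2.5,.5465),rx(270+243/2.5,110+259/2.5,.5715),rx(270+210/2.5,110+285/2.5,.5215))
for fe in (88,90,94,98,102):
    a=np.radians([fe,fe-130]);C=np.array([-.2372,.231])-.07*np.array([np.sin(a[0]),-np.cos(a[0])])
    out=[C+r*np.array([np.sin(a[1]),-np.cos(a[1])]) for r in(.065,.07,.075)]
    print(fe,np.round(out,4).tolist(),[proj(i,[[x,*o] for x in(.5215,.5715)]).round(1).tolist() for o in (out[0],out[2])])
p,R,s=cur(ctrl);print(p)
B=np.array([.4685,.119,.231])
q=lambda y,z:T(B,[0,y/1000,z/1000])[0]
rows(p,R,[(q(72,230),Rt(np.pi/2+B[2],0)),(q(72,230),Rt(np.pi/2+B[2],-np.radians(18))),(q(72,90),Rt(np.pi/2+B[2],-np.radians(18)))])
print(q(72,90))
E
```

```text
[ 0.5465     -0.34338198  0.1571452 ] [ 0.5715     -0.34555645  0.1575865 ] [ 0.5215     -0.3430061   0.15567472]
88 [[-0.3507, 0.1851], [-0.354, 0.1814], [-0.3573, 0.1777]] [[[358.1, 216.2], [370.5, 205.9]], [[360.1, 219.9], [372.4, 209.5]]]
90 [[-0.349, 0.1812], [-0.3522, 0.1774], [-0.3554, 0.1735]] [[[357.3, 217.1], [369.7, 206.8]], [[359.2, 220.9], [371.5, 210.5]]]
94 [[-0.3452, 0.1735], [-0.3482, 0.1695], [-0.3511, 0.1654]] [[[355.6, 218.8], [367.9, 208.6]], [[357.3, 222.6], [369.5, 212.2]]]
98 [[-0.341, 0.1661], [-0.3436, 0.1619], [-0.3463, 0.1577]] [[[353.8, 220.3], [366.1, 210.1]], [[355.2, 224.0], [367.4, 213.7]]]
102 [[-0.3362, 0.1591], [-0.3385, 0.1546], [-0.3409, 0.1502]] [[[351.8, 221.6], [364.1, 211.4]], [[353.0, 225.3], [365.2, 215.0]]]
[ 0.54500305 -0.23642264  0.22666241]
[97.4, 424.5, -3.6] [-0.001, 0.001, -0.241]
[97.4, 424.5, -3.6] [0.312, -0.037, -0.239]
[97.5, 424.6, 136.4] [0.312, -0.037, -0.239]
[0.45201552 0.18908753 0.09      ]
```

>>> {"op": "send_rows", "data": {"motion": [{"claw":-1,"slide":[5,25,-5],"delta_rot":[0,0,-0.02]},{"claw":-1,"slide":[15,65,-10],"delta_rot":[0,0,-0.06]},{"claw":-1,"slide":[25,107,-10],"delta_rot":[0,0,-0.12]},{"claw":-1,"slide":[35,150,-10],"delta_rot":[0,0,-0.18]},{"claw":-1,"slide":[45,192,-10],"delta_rot":[0,0,-0.241]}]}}

```text
time: 11.3
position: [0.5005, -0.0423, 0.2348]
tool_rot: [0.365, -3.118, 0.001]
ft_force: [1.6, 0.3, -0.5]
grip_width: 0.115
grip_force: 24.5
```

```bash
cat >> h.py <<'E'
B=np.array([.4685,.119,.231])
q=lambda y,z,x=0:T(B,[x/1000,y/1000,z/1000])[0]
RB=lambda d:Rt(np.pi/2+B[2],-np.radians(d))
def bl(p): c,s=np.cos(B[2]),np.sin(B[2]);e=p[:2]-B[:2];return np.round(1000*np.array([c*e[0]+s*e[1],-s*e[0]+c*e[1],p[2]]),1)
E
python3 - <<'E'
from h import *
from bench import ctrl
p,R,s=cur(ctrl);print(bl(p),s["grip_width"])
rows(p,R,[(q(72,230),RB(0)),(q(72,230),RB(18)),(q(72,100),RB(18))])
E
```

```text
[  -5.8 -164.4  234.8] 0.11546020470790191
[-6.3, 236.4, 4.8] [-0.0, -0.002, 0.002]
[-6.3, 236.4, 4.8] [0.314, -0.002, 0.002]
[-6.6, 236.4, 134.8] [0.314, -0.002, 0.002]
```

>>> {"op": "send_rows", "data": {"motion": [{"claw":-1,"slide":[-1,40,0],"delta_rot":[0.05,0,0]},{"claw":-1,"slide":[-2,85,0],"delta_rot":[0.13,0,0]},{"claw":-1,"slide":[-3,130,0],"delta_rot":[0.22,0,0]},{"claw":-1,"slide":[-5,170,0],"delta_rot":[0.3,0,0]},{"claw":-1,"slide":[-6,205,4],"delta_rot":[0.314,0,0]}]}}

```text
time: 11.8
position: [0.4587, 0.1612, 0.2305]
tool_rot: [-0.363, 3.046, -0.486]
ft_force: [0.2, 1.0, -0.4]
grip_width: 0.117
grip_force: 24.7
```

>>> {"op": "send_rows", "data": {"motion": [{"claw":-1,"slide":[0,15,0],"delta_rot":[0,0,0]},{"claw":-1,"slide":[0,25,5],"delta_rot":[0,0,0]},{"claw":-1,"slide":[0,25,5],"delta_rot":[0,0,0]},{"claw":-1,"slide":[0,25,5],"delta_rot":[0,0,0]}]}}

```text
time: 12.2
position: [0.4563, 0.1759, 0.219]
tool_rot: [-0.348, 3.049, -0.486]
ft_force: [-0.2, -0.3, -0.4]
grip_width: 0.118
grip_force: 24.7
```

```bash
python3 - <<'E'
from h import *
from bench import ctrl
p,R,s=cur(ctrl);print(bl(p),s["grip_width"],s["ft_force"],np.degrees(np.arccos(-R[2,2])))
rows(p,R,[(q(72,160),RB(18)),(q(72,110),RB(18)),(q(72,85),RB(18))])
E
```

```text
[  1.1  58.2 219. ] 0.11790671393846103 [-0.2312714  -0.26311206 -0.42789403] 18.10967424877525
[1.1, 31.4, 51.8] [-0.002, -0.002, -0.003]
[1.1, 47.0, 99.3] [-0.002, -0.002, -0.003]
[1.0, 54.7, 123.1] [-0.002, -0.002, -0.003]
```

>>> {"op": "send_rows", "data": {"motion": [{"claw":-1,"slide":[1,22,25],"delta_rot":[0,0,0]},{"claw":-1,"slide":[1,31.4,52],"delta_rot":[0,0,0]},{"claw":-1,"slide":[1,37.8,71],"delta_rot":[0,0,0]},{"claw":-1,"slide":[1,44,90],"delta_rot":[0,0,0]},{"claw":-1,"slide":[1,47,99],"delta_rot":[0,0,0]}]}}

```text
time: 12.7
position: [0.4517, 0.1891, 0.1096]
tool_rot: [-0.348, 3.05, -0.486]
ft_force: [0.7, -0.3, -0.0]
grip_width: 0.12
grip_force: 24.7
```

>>> {"op": "send_rows", "data": {"motion": [{"claw":-1,"slide":[0,0,0],"delta_rot":[0,0,0]},{"claw":-1,"slide":[0,0,0],"delta_rot":[0,0,0]}]}}

```text
time: 12.9
position: [0.4525, 0.1911, 0.1116]
tool_rot: [-0.35, 3.047, -0.483]
ft_force: [0.9, 0.7, -0.2]
grip_width: 0.117
grip_force: 24.7
```

```bash
python3 - <<'E'
from h import *
from bench import ctrl
p,R,s=cur(ctrl);print(bl(p),s["grip_width"],s["ft_force"])
rows(p,R,[(q(72,z),RB(18)) for z in (100,90,80,75,70)])
E
```

```text
[  1.   73.9 111.6] 0.11726093472668389 [ 0.85587548  0.65023797 -0.19486665]
[1.0, 1.8, 11.6] [-0.001, 0.0, -0.002]
[1.0, 4.9, 21.1] [-0.001, 0.0, -0.002]
[1.0, 8.0, 30.7] [-0.001, 0.0, -0.002]
[1.0, 9.6, 35.4] [-0.001, 0.0, -0.002]
[1.0, 11.1, 40.2] [-0.001, 0.0, -0.002]
```

>>> {"op": "send_rows", "data": {"motion": [{"claw":-1,"slide":[1,2,11.6],"delta_rot":[0,0,0]},{"claw":-1,"slide":[1,5,21],"delta_rot":[0,0,0]},{"claw":-1,"slide":[1,8,31],"delta_rot":[0,0,0]},{"claw":-1,"slide":[1,8,31],"delta_rot":[0,0,0]},{"claw":-1,"slide":[1,8,31],"delta_rot":[0,0,0]}]}}

```text
time: 13.4
position: [0.451, 0.1893, 0.0784]
tool_rot: [-0.353, 3.048, -0.485]
ft_force: [-0.1, 1.0, -0.4]
grip_width: 0.115
grip_force: 24.7
```

>>> {"op": "send_rows", "data": {"motion": [{"claw":-1,"slide":[0,0.6,2],"delta_rot":[0,0,0]},{"claw":-1,"slide":[0,1.2,4],"delta_rot":[0,0,0]},{"claw":-1,"slide":[0,1.2,4],"delta_rot":[0,0,0]}]}}

```text
time: 13.7
position: [0.4512, 0.1894, 0.0745]
tool_rot: [-0.352, 3.048, -0.484]
ft_force: [-0.7, -0.2, -0.1]
grip_width: 0.118
grip_force: 24.7
```

>>> {"op": "send_rows", "data": {"motion": [{"claw":-1,"slide":[0,0.6,2],"delta_rot":[0,0,0]},{"claw":-1,"slide":[0,1,3],"delta_rot":[0,0,0]},{"claw":-1,"slide":[0,1,3],"delta_rot":[0,0,0]}]}}

```text
time: 14.0
position: [0.4513, 0.1895, 0.0715]
tool_rot: [-0.353, 3.047, -0.484]
ft_force: [0.2, 0.1, 0.2]
grip_width: 0.113
grip_force: 24.6
```

Predicted touch is at about 71 mm; going on in small steps.

>>> {"op": "send_rows", "data": {"motion": [{"claw":-1,"slide":[0,0.3,1],"delta_rot":[0,0,0]},{"claw":-1,"slide":[0,0.6,2],"delta_rot":[0,0,0]},{"claw":-1,"slide":[0,0.6,2],"delta_rot":[0,0,0]}]}}

```text
time: 14.3
position: [0.4516, 0.1903, 0.0702]
tool_rot: [-0.353, 3.046, -0.482]
ft_force: [-1.8, 2.1, 6.6]
grip_width: 0.123
grip_force: 25.1
```

>>> {"op": "send_rows", "data": {"motion": [{"claw":-1,"slide":[0,0.3,1],"delta_rot":[0,0,0]},{"claw":-1,"slide":[0,0.6,2],"delta_rot":[0,0,0]},{"claw":-1,"slide":[0,0.6,2],"delta_rot":[0,0,0]}]}}

```text
time: 14.6
position: [0.4516, 0.1913, 0.0687]
tool_rot: [-0.354, 3.046, -0.481]
ft_force: [-3.2, 3.9, 9.0]
grip_width: 0.121
grip_force: 26.4
```

>>> {"op": "send_rows", "data": {"motion": [{"claw":-1,"slide":[0,-0.5,-2.5],"delta_rot":[0,0,0]},{"claw":-0.7,"slide":[0,-0.5,-2.5],"delta_rot":[0,0,0]},{"claw":-0.55,"slide":[0,-0.5,-2.5],"delta_rot":[0,0,0]},{"claw":-0.55,"slide":[0,-0.5,-2.5],"delta_rot":[0,0,0]},{"claw":-0.55,"slide":[0,-0.5,-2.5],"delta_rot":[0,0,0]}]}}

```text
time: 15.1
position: [0.451, 0.1894, 0.0694]
tool_rot: [-0.352, 3.048, -0.484]
ft_force: [-0.2, 0.6, 0.4]
grip_width: 0.221
grip_force: 0.1
```

>>> {"op": "send_rows", "data": {"motion": [{"claw":-0.55,"slide":[0,-1,-5],"delta_rot":[0,0,0]},{"claw":-0.55,"slide":[0,-2,-12],"delta_rot":[0,0,0]},{"claw":-0.55,"slide":[0,-4,-20],"delta_rot":[0,0,0]},{"claw":-0.55,"slide":[0,-7,-30],"delta_rot":[0,0,0]},{"claw":-0.55,"slide":[0,-11,-40],"delta_rot":[0,0,0]}]}}

```text
time: 15.6
position: [0.4509, 0.1917, 0.1124]
tool_rot: [-0.353, 3.047, -0.483]
ft_force: [0.0, 0.1, -0.4]
grip_width: 0.225
grip_force: 0.0
```

>>> {"op": "send_rows", "data": {"motion": [{"claw":-0.55,"slide":[0,-10,-20],"delta_rot":[-0.1,0,0]},{"claw":-0.4,"slide":[0,-20,-50],"delta_rot":[-0.2,0,0]},{"claw":-0.2,"slide":[0,-30,-80],"delta_rot":[-0.31,0,0]},{"claw":0,"slide":[0,-40,-100],"delta_rot":[-0.314,0,0]},{"claw":0,"slide":[0,-40,-100],"delta_rot":[-0.314,0,0]}]}}

```text
time: 16.1
position: [0.4549, 0.1837, 0.2235]
tool_rot: [-0.355, 3.114, 0.004]
ft_force: [0.0, 1.2, -0.6]
grip_width: 0.461
grip_force: 0.0
```

```bash
python3 - <<'E'
from h import *
from bench import ctrl
p,R,s=cur(ctrl);print(bl(p),s["grip_width"],s["ft_force"],s["time"])
bar=np.array([.4879,.0341]);print("bar local",bl(np.r_[bar,.1]))
rows(p,R,[((*bar,.2),RB(0)),((*bar,.107),RB(0))])
i=ctrl.get_image("top");w=ctrl.get_image("wrist");pickle.dump((i,w),open("t7.pkl","wb"))
# coarse check: mean colour along the box's centre line, interior floor vs saddle wood
for y in range(-60,111,8):
    u,v=proj(i,q(y,8))[0].round().astype(int);print(y,i["color"][v-1:v+2,u-1:u+2].mean((0,1)).round().astype(int).tolist(),end=" ")
E
```

```text
[  1.6  66.1 223.5] 0.4614253297575512 [ 0.04106408  1.23746694 -0.57867549] 16.1
bar local [ -0.6 -87.1 100. ]
[1.7, -153.3, 23.2] [0.002, 0.008, -0.004]
[2.4, -153.4, 116.2] [0.002, 0.008, -0.004]
-60 [32, 55, 75] -52 [28, 51, 70] -44 [28, 50, 70] -36 [29, 51, 70] -28 [29, 52, 70] -20 [22, 43, 67] -12 [21, 40, 63] -4 [17, 32, 54] 4 [23, 46, 81] 12 [18, 34, 57] 20 [18, 35, 59] 28 [17, 34, 60] 36 [17, 29, 42] 44 [21, 26, 32] 52 [21, 26, 33] 60 [20, 24, 31] 68 [20, 26, 32] 76 [21, 27, 32] 84 [18, 25, 30] 92 [20, 25, 31] 100 [14, 21, 27] 108 [13, 19, 25]
```

>>> {"op": "send_rows", "data": {"motion": [{"claw":0,"slide":[1,-40,0],"delta_rot":[0,0,0]},{"claw":0,"slide":[2,-85,0],"delta_rot":[0,0,0]},{"claw":0,"slide":[2,-125,0],"delta_rot":[0,0,0]},{"claw":0,"slide":[2,-153,10],"delta_rot":[0,0,0]},{"claw":0,"slide":[2,-153,30],"delta_rot":[0,0,0]}]}}

```text
time: 16.7
position: [0.4862, 0.031, 0.1886]
tool_rot: [-0.352, 3.121, -0.005]
ft_force: [0.6, 1.4, -0.4]
grip_width: 0.5
grip_force: 0.0
```

>>> {"op": "send_rows", "data": {"motion": [{"claw":0,"slide":[0,0,0],"delta_rot":[0,0,0]},{"claw":0,"slide":[0,0,0],"delta_rot":[0,0,0]}]}}

```text
time: 16.9
position: [0.4844, 0.0362, 0.1879]
tool_rot: [0.364, -3.118, 0.002]
ft_force: [-0.2, 0.9, 0.2]
grip_width: 0.5
grip_force: 0.0
```

```bash
python3 - <<'E'
from h import *
from bench import ctrl
p,R,s=cur(ctrl);print(bl(p),s["grip_width"],s["ft_force"],s["time"])
rows(p,R,[(q(-87,140),RB(0)),(q(-87,106),RB(0))])
i=ctrl.get_image("top");w=ctrl.get_image("wrist");pickle.dump((i,w),open("t8.pkl","wb"))
for x in(-15,0,15):
  print(x)
  for y in range(-60,111,6):
    u,v=proj(i,q(y,50,x))[0].round().astype(int);print(y,i["color"][v,u].tolist(),end=" ")
E
```

```text
[ -3.5 -84.2 187.9] 0.5000729867019312 [-0.21299163  0.915258    0.24999592] 16.9
[-3.6, -2.7, 47.9] [-0.001, -0.003, 0.001]
[-3.7, -2.7, 81.9] [-0.001, -0.003, 0.001]
-15
-60 [13, 26, 32] -54 [22, 26, 31] -48 [15, 22, 27] -42 [14, 33, 37] -36 [12, 26, 28] -30 [33, 64, 75] -24 [34, 67, 75] -18 [35, 71, 75] -12 [42, 72, 81] -6 [40, 74, 81] 0 [31, 59, 62] 6 [29, 62, 65] 12 [28, 59, 60] 18 [29, 57, 62] 24 [33, 61, 65] 30 [37, 66, 74] 36 [34, 63, 68] 42 [35, 63, 71] 48 [35, 64, 72] 54 [32, 63, 70] 60 [35, 67, 74] 66 [32, 66, 72] 72 [37, 69, 75] 78 [34, 68, 73] 84 [36, 70, 74] 90 [33, 70, 74] 96 [27, 49, 55] 102 [57, 97, 101] 108 [53, 89, 98] 0
-60 [13, 18, 24] -54 [16, 20, 27] -48 [15, 24, 30] -42 [18, 32, 35] -36 [20, 30, 34] -30 [39, 74, 76] -24 [38, 69, 73] -18 [38, 74, 76] -12 [33, 66, 74] -6 [30, 58, 65] 0 [32, 60, 66] 6 [34, 64, 67] 12 [37, 67, 73] 18 [32, 63, 69] 24 [32, 64, 70] 30 [27, 61, 66] 36 [32, 61, 68] 42 [31, 63, 68] 48 [34, 65, 68] 54 [30, 63, 69] 60 [32, 66, 71] 66 [37, 69, 77] 72 [35, 71, 73] 78 [37, 70, 78] 84 [37, 76, 78] 90 [31, 53, 59] 96 [39, 73, 76] 102 [36, 69, 78] 108 [39, 74, 82] 15
-60 [12, 19, 27] -54 [16, 23, 25] -48 [10, 19, 25] -42 [14, 31, 38] -36 [27, 53, 57] -30 [38, 67, 79] -24 [37, 66, 73] -18 [36, 68, 72] -12 [36, 68, 75] -6 [36, 66, 72] 0 [40, 73, 78] 6 [38, 69, 78] 12 [35, 70, 72] 18 [40, 70, 78] 24 [37, 69, 74] 30 [40, 67, 74] 36 [34, 62, 69] 42 [37, 69, 73] 48 [37, 70, 74] 54 [39, 71, 78] 60 [37, 68, 78] 66 [34, 68, 74] 72 [36, 69, 75] 78 [28, 60, 65] 84 [26, 55, 64] 90 [24, 37, 44] 96 [36, 71, 79] 102 [38, 69, 76] 108 [34, 67, 75]
```

>>> {"op": "send_rows", "data": {"motion": [{"claw":0,"slide":[-3.6,-2.7,30],"delta_rot":[0,0,0]},{"claw":0,"slide":[-3.6,-2.7,60],"delta_rot":[0,0,0]},{"claw":0,"slide":[-3.6,-2.7,80],"delta_rot":[0,0,0]},{"claw":0,"slide":[-3.6,-2.7,81],"delta_rot":[0,0,0]},{"claw":0,"slide":[-3.6,-2.7,81],"delta_rot":[0,0,0]}]}}

```text
time: 17.5
position: [0.4898, 0.0339, 0.1085]
tool_rot: [-0.363, 3.12, -0.002]
ft_force: [-0.1, 0.5, 0.4]
grip_width: 0.5
grip_force: 0.0
```

>>> {"op": "send_rows", "data": {"motion": [{"claw":-1,"slide":[0,0,0],"delta_rot":[0,0,0]},{"claw":-1,"slide":[0,0,0],"delta_rot":[0,0,0]},{"claw":-1,"slide":[0,0,0],"delta_rot":[0,0,0]},{"claw":-1,"slide":[0,0,0],"delta_rot":[0,0,0]},{"claw":-1,"slide":[0,0,0],"delta_rot":[0,0,0]}], "grip_force": 20}}

```text
time: 18.0
position: [0.4897, 0.0336, 0.1082]
tool_rot: [-0.361, 3.12, -0.001]
ft_force: [-0.2, 0.5, 1.8]
grip_width: 0.157
grip_force: 20.0
```

>>> {"op": "send_rows", "data": {"motion": [{"claw":-1,"slide":[0,8,0],"delta_rot":[0,0,0]},{"claw":-1,"slide":[0,20,0],"delta_rot":[0,0,0]},{"claw":-1,"slide":[0,32,0],"delta_rot":[0,0,0]},{"claw":-1,"slide":[0,44,0],"delta_rot":[0,0,0]},{"claw":-1,"slide":[0,56,0],"delta_rot":[0,0,0]}]}}

```text
time: 18.5
position: [0.4764, 0.0893, 0.1082]
tool_rot: [-0.362, 3.12, -0.001]
ft_force: [-0.9, -2.3, 4.8]
grip_width: 0.156
grip_force: 20.0
```

>>> {"op": "send_rows", "data": {"motion": [{"claw":-1,"slide":[0,12,0],"delta_rot":[0,0,0]},{"claw":-1,"slide":[0,24,0],"delta_rot":[0,0,0]},{"claw":-1,"slide":[0,36,0],"delta_rot":[0,0,0]},{"claw":-1,"slide":[0,48,0],"delta_rot":[0,0,0]},{"claw":-1,"slide":[0,58,0],"delta_rot":[0,0,0]}]}}

```text
time: 19.0
position: [0.463, 0.1461, 0.1082]
tool_rot: [-0.363, 3.121, -0.001]
ft_force: [-0.5, -2.1, 5.5]
grip_width: 0.155
grip_force: 20.0
```

```bash
python3 - <<'E'
from h import *
from bench import ctrl
p,R,s=cur(ctrl);print(bl(p),s["grip_width"],s["ft_force"],s["time"])
E
```

```text
[  0.8  27.6 108.2] 0.1546032634975666 [-0.52391676 -2.10139089  5.48030206] 19.0
```

>>> {"op": "send_rows", "data": {"motion": [{"claw":-1,"slide":[0,6,0],"delta_rot":[0,0,0]},{"claw":-1,"slide":[0,12,0],"delta_rot":[0,0,0]},{"claw":-1,"slide":[0,18,0],"delta_rot":[0,0,0]},{"claw":-1,"slide":[0,20,0],"delta_rot":[0,0,0]}]}}

```text
time: 19.4
position: [0.4583, 0.1657, 0.1082]
tool_rot: [0.364, -3.12, 0.0]
ft_force: [-1.4, -2.4, 5.8]
grip_width: 0.154
grip_force: 20.0
```

>>> {"op": "send_rows", "data": {"motion": [{"claw":-1,"slide":[0,0,0],"delta_rot":[0,0,0]}]}}

```text
time: 19.5
position: [0.4582, 0.1659, 0.1082]
tool_rot: [0.364, -3.12, -0.001]
ft_force: [-2.0, -0.1, 6.1]
grip_width: 0.156
grip_force: 20.0
```

```bash
python3 - <<'E'
from h import *
from bench import ctrl
p,R,s=cur(ctrl);print(bl(p),s["grip_width"],s["ft_force"],s["time"])
i=ctrl.get_image("top")
for x in(-15,0,15):
  print(x,[(y,i["color"][tuple(proj(i,q(y,40,x))[0].round().astype(int)[::-1])].tolist()) for y in range(60,118,5)])
E
```

```text
[  0.7  48.  108.2] 0.15630437143950432 [-1.99653748 -0.08529908  6.07104362] 19.5
-15 [(60, [17, 21, 29]), (65, [17, 21, 25]), (70, [14, 22, 26]), (75, [10, 18, 21]), (80, [8, 14, 17]), (85, [20, 21, 31]), (90, [12, 20, 25]), (95, [22, 31, 39]), (100, [9, 23, 27]), (105, [21, 30, 36]), (110, [16, 28, 32]), (115, [14, 25, 32])]
0 [(60, [18, 26, 27]), (65, [19, 24, 30]), (70, [0, 7, 18]), (75, [13, 23, 25]), (80, [17, 24, 26]), (85, [7, 26, 34]), (90, [24, 34, 37]), (95, [19, 31, 34]), (100, [9, 24, 31]), (105, [15, 25, 35]), (110, [14, 29, 34]), (115, [15, 22, 27])]
15 [(60, [10, 19, 23]), (65, [7, 16, 24]), (70, [17, 22, 24]), (75, [9, 18, 25]), (80, [11, 21, 30]), (85, [17, 24, 36]), (90, [20, 30, 38]), (95, [17, 28, 36]), (100, [17, 26, 34]), (105, [13, 26, 32]), (110, [17, 34, 37]), (115, [10, 20, 27])]
```

>>> {"op": "send_rows", "data": {"motion": [{"claw":-1,"slide":[0,5,0],"delta_rot":[0,0,0]},{"claw":-1,"slide":[0,10,0],"delta_rot":[0,0,0]},{"claw":-1,"slide":[0,15,0],"delta_rot":[0,0,0]},{"claw":-1,"slide":[0,20,0],"delta_rot":[0,0,0]}]}}

```text
time: 19.95
position: [0.4538, 0.1846, 0.1082]
tool_rot: [0.362, -3.12, 0.001]
ft_force: [-1.8, -3.0, 6.6]
grip_width: 0.152
grip_force: 20.0
```

>>> {"op": "send_rows", "data": {"motion": [{"claw":-1,"slide":[0,4,0],"delta_rot":[0,0,0]},{"claw":-1,"slide":[0,8,0],"delta_rot":[0,0,0]},{"claw":-1,"slide":[0,12,0],"delta_rot":[0,0,0]},{"claw":-1,"slide":[0,12,0],"delta_rot":[0,0,0]}]}}

```text
time: 20.35
position: [0.4508, 0.1971, 0.1082]
tool_rot: [0.364, -3.12, -0.001]
ft_force: [-1.8, 1.2, 5.4]
grip_width: 0.159
grip_force: 20.0
```

```bash
python3 - <<'E'
from h import *
from bench import ctrl
p,R,s=cur(ctrl);print(bl(p),s["grip_width"],s["ft_force"],s["time"], bl(np.array([.4513,.1971,.11])))
E
```

```text
[  0.7  80.1 108.2] 0.15915132067652046 [-1.78899847  1.20437735  5.37057662] 20.35 [  1.1  80.  110. ]
```

>>> {"op": "send_rows", "data": {"motion": [{"claw":-1,"slide":[0,2,0],"delta_rot":[0,0,0]},{"claw":-1,"slide":[0,4,0],"delta_rot":[0,0,0]},{"claw":-1,"slide":[0,5,0],"delta_rot":[0,0,0]},{"claw":-1,"slide":[0,5,0],"delta_rot":[0,0,0]}]}}

```text
time: 20.75
position: [0.4505, 0.1986, 0.1082]
tool_rot: [0.361, -3.121, 0.006]
ft_force: [0.3, -7.1, 8.2]
grip_width: 0.159
grip_force: 20.0
```

>>> {"op": "send_rows", "data": {"motion": [{"claw":-0.5,"slide":[0,-1,0],"delta_rot":[0,0,0]},{"claw":-0.3,"slide":[0,-2,0],"delta_rot":[0,0,0]},{"claw":-0.3,"slide":[0,-2,0],"delta_rot":[0,0,0]},{"claw":-0.3,"slide":[0,-2,0],"delta_rot":[0,0,0]}]}}

```text
time: 21.15
position: [0.4503, 0.1985, 0.1073]
tool_rot: [0.362, -3.12, 0.001]
ft_force: [-0.1, -0.7, -0.5]
grip_width: 0.335
grip_force: 0.0
```

>>> {"op": "send_rows", "data": {"motion": [{"claw":-0.3,"slide":[0,0,-15],"delta_rot":[0,0,0]},{"claw":-0.3,"slide":[0,0,-50],"delta_rot":[0,0,0]},{"claw":-0.3,"slide":[0,0,-90],"delta_rot":[0,0,0]},{"claw":-0.3,"slide":[0,25,-100],"delta_rot":[0,0,0]},{"claw":-0.3,"slide":[0,60,-100],"delta_rot":[0,0,0]}]}}

```text
time: 21.65
position: [0.4391, 0.2564, 0.2105]
tool_rot: [-0.354, 3.117, 0.003]
ft_force: [0.5, 0.0, -0.4]
grip_width: 0.347
grip_force: 0.0
```

>>> {"op": "send_rows", "data": {"motion": [{"claw":0,"slide":[0,45,0],"delta_rot":[0,0,0]},{"claw":0,"slide":[0,90,0],"delta_rot":[0,0,0]},{"claw":0,"slide":[0,130,0],"delta_rot":[0,0,0]},{"claw":0,"slide":[0,130,0],"delta_rot":[0,0,0]}]}}

```text
time: 22.05
position: [0.4033, 0.3898, 0.2069]
tool_rot: [0.376, -3.117, -0.003]
ft_force: [-1.7, -0.6, -0.6]
grip_width: 0.493
grip_force: 0.0
```

```bash
python3 - <<'E'
from h import *
from bench import ctrl
p,R,s=cur(ctrl);print(bl(p),s["time"])
i=ctrl.get_image("top");a=pickle.load(open("im.pkl","rb"))["top"]["color"]
t=i["color"]
# bar centre now vs start: reddish mask on the box, and change near saddle/tools
for c in(a,t):
    r=c[225:252,145:170].astype(int);m=(r[...,2]-r[...,1]>30)&(r[...,2]<160);v,u=np.nonzero(m);print("bar",(u.mean()+145).round(2),(v.mean()+225).round(2),m.sum(),ray(i,u.mean()+145,v.mean()+225,.092).round(4))
d=cv2.absdiff(a,t).max(2)>50
n,l,st,ce=cv2.connectedComponentsWithStats(d.astype(np.uint8))
print([(st[k,:4].tolist(),int(st[k,4])) for k in range(1,n) if st[k,4]>15])
# form trough colour now/then
print(a[200:216:4,315:350:6].mean((0,1)),t[200:216:4,315:350:6].mean((0,1)))
E
```

```text
[ -1.5 278.5 206.9] 22.05
bar 155.5 239.77 274 [0.4379 0.204  0.092 ]
bar 161.5 227.56 16 [0.4738 0.1882 0.092 ]
[([307, 200, 3, 16], 31), ([318, 202, 26, 12], 113), ([103, 222, 118, 47], 2286), ([0, 232, 133, 188], 7686), ([53, 256, 9, 8], 28), ([221, 334, 44, 19], 425), ([258, 378, 17, 27], 70), ([168, 405, 23, 15], 120), ([245, 408, 3, 12], 18)]
[ 26.875       59.83333333 104.04166667] [ 46.58333333  95.         139.75      ]
```

>>> {"op": "send_rows", "data": {"motion": [{"claw":0,"slide":[0,45,-10],"delta_rot":[0,0,0]},{"claw":0,"slide":[0,90,-20],"delta_rot":[0,0,0]},{"claw":0,"slide":[0,130,-30],"delta_rot":[0,0,0]},{"claw":0,"slide":[0,130,-30],"delta_rot":[0,0,0]}]}}

```text
time: 22.5
position: [0.3746, 0.515, 0.2381]
tool_rot: [0.371, -3.119, -0.005]
ft_force: [0.3, 0.8, 0.0]
grip_width: 0.5
grip_force: 0.0
```

```bash
python3 - <<'E'
from h import *
from bench import ctrl
p,R,s=cur(ctrl);print(p,s["time"])
d=pickle.load(open("im.pkl","rb"))
for n in("top","scene"):
    i=ctrl.get_image(n)
    u,v=proj(i,q(82,92))[0].round().astype(int)
    T0=d[n]["color"][v-9:v+10,u-12:u+13];S=i["color"][v-19:v+20,u-22:u+23]
    r=cv2.matchTemplate(S,T0,cv2.TM_CCOEFF_NORMED);print(n,cv2.minMaxLoc(r)[1:4:2], "expect (10,10); diff",cv2.absdiff(T0,i["color"][v-9:v+10,u-12:u+13]).mean())
E
```

```text
[0.37456739 0.51497211 0.23805833] 22.5
top (0.822746217250824, (10, 10)) expect (10,10); diff 11.589473684210526
scene (0.9720258116722107, (10, 10)) expect (10,10); diff 4.834385964912281
```

```bash
python3 -c "
from bench import ctrl
print(ctrl.close_job())"
```

```text
the job is handed in; nothing more can be done
None
```

The saddle is out of the form and in the box, the cover was slid shut until it met its stop, and the job was handed in at 22.5 s. The other tools appeared unmoved in the final top view, and I did not see how the saddle settled in the box after release.

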